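# Seat the camera modules in their test sockets

## Task

Four camera modules stand upright in grey test sockets on the bench in front of you; two of them, any two, are not plugged in all the way and stand proud. Push those two straight down until they are fully home in their sockets, leave the other two, which are already home, untouched, and then back away.

Things in the scene. Friction and masses are not known exactly. Their poses are not given: they have to be found in the camera images.
- camera_a: one of 4 like camera modules: upright black-framed box 21 mm thick (x), 52 wide (y), 52 tall in a grey socket (rim 34 mm above bench, 64 x 90 mm metal foot, fixed). Origin: centre of its underside; z up. Slides only up and down. On its hard stop (home) the origin is at z = 8 mm, the top at 60; one not home stands 12 to 18 mm higher. About 6 N moves it; it stays where left.
- camera_b: one of 4 like camera modules: upright black-framed box 21 mm thick (x), 52 wide (y), 52 tall in a grey socket (rim 34 mm above bench, 64 x 90 mm metal foot, fixed). Origin: centre of its underside; z up. Slides only up and down. On its hard stop (home) the origin is at z = 8 mm, the top at 60; one not home stands 12 to 18 mm higher. About 6 N moves it; it stays where left.
- camera_c: one of 4 like camera modules: upright black-framed box 21 mm thick (x), 52 wide (y), 52 tall in a grey socket (rim 34 mm above bench, 64 x 90 mm metal foot, fixed). Origin: centre of its underside; z up. Slides only up and down. On its hard stop (home) the origin is at z = 8 mm, the top at 60; one not home stands 12 to 18 mm higher. About 6 N moves it; it stays where left.
- camera_d: one of 4 like camera modules: upright black-framed box 21 mm thick (x), 52 wide (y), 52 tall in a grey socket (rim 34 mm above bench, 64 x 90 mm metal foot, fixed). Origin: centre of its underside; z up. Slides only up and down. On its hard stop (home) the origin is at z = 8 mm, the top at 60; one not home stands 12 to 18 mm higher. About 6 N moves it; it stays where left.

How it is judged (in metres and radians):
At the end, for the whole second after the job is handed in: all four modules are fully home: each top face no more than 63 mm above the bench (within 3 mm of the stop) (height (world z) of each of camera_a, camera_b, camera_c, camera_d below 0.011 m); the robot touches nothing.
It fails at once if a module that was already home is pushed (more than 3 N from the robot) (contact force between any of the fingers, the arm and camera_c above 3 N or contact force between any of the fingers, the arm and camera_d above 3 N).
It also fails if it takes over 32 s, if anything falls off the work surface, if the arm or the gripper's body presses on something with over 40 N, if the wrist force passes 120 N, or if a joint passes its speed limit or range.

## Robot

A 6-joint arm with a two-finger parallel gripper is mounted at the origin on a cart in front of the work surface, level with it; the furniture and walls round the work are solid. World frame = base frame: x ahead of the robot, y to its left, z up, the work surface at z = 0. Lengths are in mm, angles in rad, forces in N, time in s.
With the tool pointing down it reaches from about 400 to 925 mm from the base axis. Payload 12.5 kg.
Tool frame: the origin (TCP) lies at the very end of the fingers, on their centre line; the grasp point (between the pads) lies r.grip_point_offset behind it (r.grip_point_offset is the distance from the TCP to the grasp point, in mm); z points along the fingers, x is the direction in which the jaws open and shut, and the axes are right-handed (so a half turn about z gives the same grasp; the last joint's range is limited). The gripper opens to 95 mm and grips with 3 to 60 N. Pads are 20 mm wide; open, the fingers measure 119 mm over their backs; the gripper's body (75 mm by 180 mm) begins 59 mm behind the grasp point.
Start: joints at [-1.407, 0.491, 1.559, -0, 1.092, -0.106], TCP at [166.609, -602.402, 214.661] pointing down, gripper open.
Joint ranges: [-3.1, 3.1], [-0.84, 2.19], [0.05, 2.79], [-1.13, 4.28], [0.06, 2.93], [-2.69, 2.69]. Speed limits (rad/s): [2.22, 2.22, 2.79, 3.14, 3.14, 3.14].

## Interface

Orientations are given as a unit quaternion [w, x, y, z].
In Python, from plant import r gives the robot as it stands.
- The arm moves only by the tool send_rows, never from a script. Its arguments are lists of equal length, an entry for each row: "xyz": the shift along the tool's x, y, z in cm, a list of three; "dr": the turn, a rotation vector about the tool's x, y, z in rad, a list of three; "hand": the finger opening in cm, from 0 to 9.51. In form: {"xyz": [[x, y, z], ...], "dr": [[wx, wy, wz], ...], "hand": [hand, ...]}. A call has 1 to 8 rows; each row shifts and turns the commanded pose from where the row before left it, along the tool's axes as they then stand; what a row does not reach is not made up. A row lasts 1/8 s, in which the tool goes at most 62.5 mm and 10.7 degrees, less where a joint would pass 70% of its speed; a pose out of reach is approached as far as the arm can. A call with a gripper value outside its range is refused whole. The fingers move at their own pace and stop on an object; the grip force is fixed at half the most. Time passes only in rows, so rows that do not move let the fingers close. It gives the time, the measured TCP pose, the force and the opening at its end, in the units of the state.
- r.get_state(): the state, without advancing time (a new reading comes with each control period).
- r.grab_frame(name): name is "scene" or "top" or "wrist"; returns a dict with "color" (384x512x3 uint8, red, green, blue), "mtx" (3x3 intrinsics, pixels), "R" (3x3) and "t" (3): a world point X has camera coordinates R X + t. Camera axes: x right, y down, z forward; pixel columns grow to the right and rows downward; lengths in mm; the calibration is good to about 2 mm. The wrist camera is an equidistant fisheye: a pixel r from the principal point sees the ray r / f radians off the axis. A picture is of the moment at which its call begins. There is no depth.
- r.finish_job(): hands the job in, once; it reports no verdict.
The state is a dict: "clock": time; "qpos": joint angles; "joint_velocities": joint speeds; "joint_torque": joint torques, N m; "position": TCP position; "ee_rot": TCP orientation; "ft_force": force on the tool from outside, world axes, zero at the start; "ft_torque": the same for the moment, N m; "gripper_width": opening from 0.0 (shut) to 1.0 (fully open).
Only numpy, scipy, OpenCV 4.12 (cv2) and the standard library are available. Lean on these libraries where they do the work, as an engineer would, in place of code of your own. Each camera call takes 0.05 s, during which the arm holds its last target. There are 200 camera calls.

## Working session

There is one attempt and no reset: what is moved stays moved. The work goes in short steps, Python scripts to look and compute and a tool call to move; the robot and the scene stay as the last step left them, time stands still between calls to the robot, and variables do not carry over. Pictures are saved under pics/ and viewed, about 8 in all and at most 12, crops included, and the job is handed in when it is done.

Besides the shell and the picture viewer there is one more tool, called by a JSON object that holds its "method" and its "body", one argument or row to a line. send_rows: Moves the arm, as the interface text tells. Its arguments: {"type":"object","properties":{"xyz":{"type":"array","items":{"type":"array","items":{"type":"number"}}},"dr":{"type":"array","items":{"type":"array","items":{"type":"number"}}},"hand":{"type":"array","items":{"type":"number"}}},"required":["xyz","dr","hand"]}

```bash
mkdir -p pics; python3 - <<'E'
from plant import r
import cv2,pickle
s=r.get_state();print(s, r.grip_point_offset)
for n in("scene","top"):
    f=r.grab_frame(n);pickle.dump(f,open(f"pics/{n}0.pkl","wb"))
    print(n,f["mtx"],f["R"],f["t"])
    cv2.imwrite(f"pics/{n}0.png",cv2.resize(f["color"][:,:,::-1],(768,576),interpolation=cv2.INTER_CUBIC))
E
```

```text
{'clock': 0.0, 'qpos': array([-1.40657172e+00,  4.91554636e-01,  1.55947224e+00, -4.90987609e-07,
        1.09169858e+00, -1.05575116e-01]), 'joint_velocities': array([-5.18460983e-04, -2.39840347e-04, -8.40013828e-04, -1.24378559e-05,
        2.22485685e-04,  9.72731518e-04]), 'joint_torque': array([-1.55285801e-03, -6.12649727e+01, -2.58191818e+01,  6.91679539e-02,
        4.81370639e-02, -8.39010977e-05]), 'position': array([ 166.58134545, -602.12694986,  214.05696297]), 'ee_rot': array([-3.88429903e-04,  7.95782075e-01, -6.05582833e-01, -4.12223733e-04]), 'ft_force': array([-0.3519822 , -0.63403784,  0.35770006]), 'ft_torque': array([-0.00167837,  0.05114136,  0.02477337]), 'gripper_width': 1.0047405691422746} 18.8
scene [[452.45200252   0.         253.20808977]
 [  0.         452.45200252 193.229959  ]
 [  0.           0.           1.        ]] [[-0.75490288 -0.65580749 -0.00617907]
 [-0.36507454  0.42802859 -0.82674791]
 [ 0.54483229 -0.62185855 -0.56253864]] [395.88446999 212.64612651 687.72017214]
top [[351.48099404   0.         262.710322  ]
 [  0.         351.48099404 195.39440285]
 [  0.           0.           1.        ]] [[-0.00867595 -0.99962715  0.0258898 ]
 [-0.99679594  0.00658681 -0.07971494]
 [ 0.07951469 -0.02649845 -0.99648143]] [-19.06032516 519.5302246  865.81439448]
```

View pics/scene0.png

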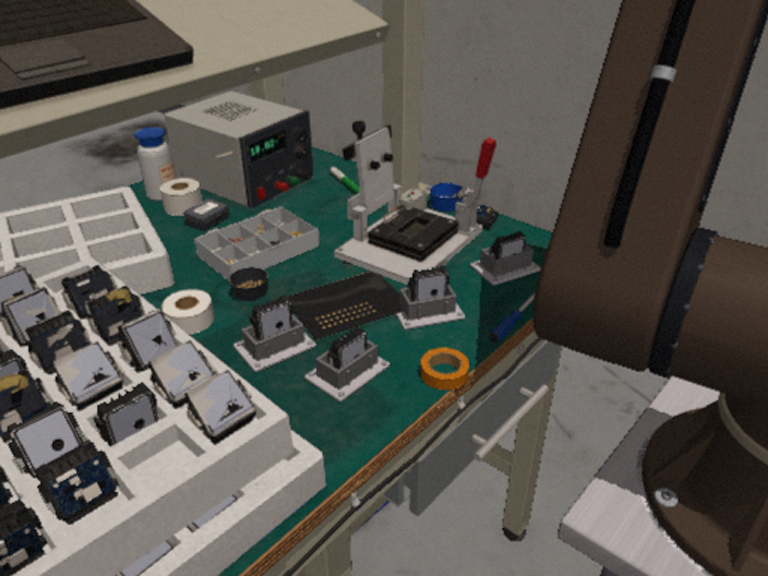

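View pics/top0.png

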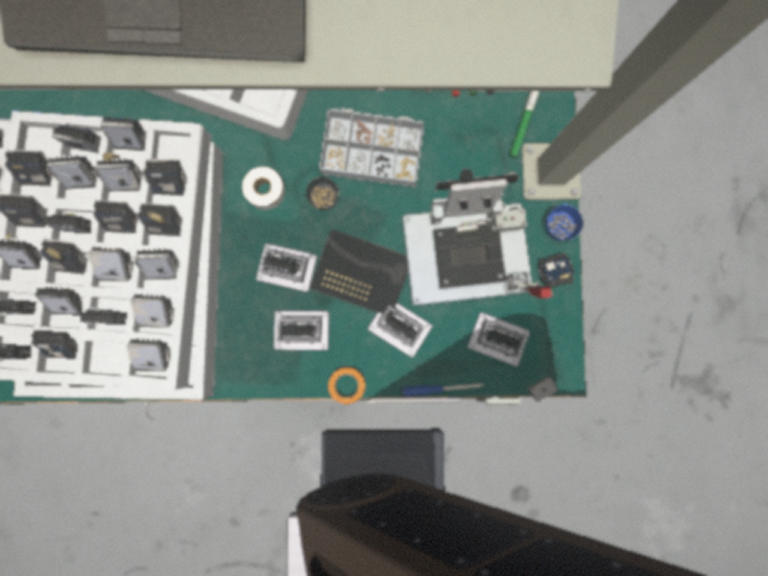

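The four sockets are at about (286,266), (301,330), (402,327) and (500,338) in the top view. In the scene view they are at (273,335), (347,362), (431,297) and (507,258). I'll enlarge both.

```bash
python3 - <<'E'
import cv2,pickle,numpy as np
f=pickle.load(open("pics/scene0.pkl","rb"))["color"][:,:,::-1]
g=pickle.load(open("pics/top0.pkl","rb"))["color"][:,:,::-1]
# scene crops: 2x2 each 80x60 px at x5
def c(im,u,v,w,h,k): return cv2.resize(im[v:v+h,u:u+w],None,fx=k,fy=k,interpolation=cv2.INTER_CUBIC)
S=[(150,190),(200,210),(255,165),(308,145)]
t=[c(f,u,v,66,60,6)[:300] if 0 else c(f,u,v,66,50,6) if 0 else c(f,u,v,66,60,5) for u,v in S]
cv2.imwrite("pics/sc.png",np.vstack([np.hstack(t[:2]),np.hstack(t[2:])]))
T=[(166,157),(178,200),(243,198),(308,205)]
t=[c(g,u,v,50,40,7) for u,v in T]
cv2.imwrite("pics/tc.png",np.vstack([np.hstack(t[:2]),np.hstack(t[2:])]))
E
```

```text
(no output)
```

View pics/sc.png

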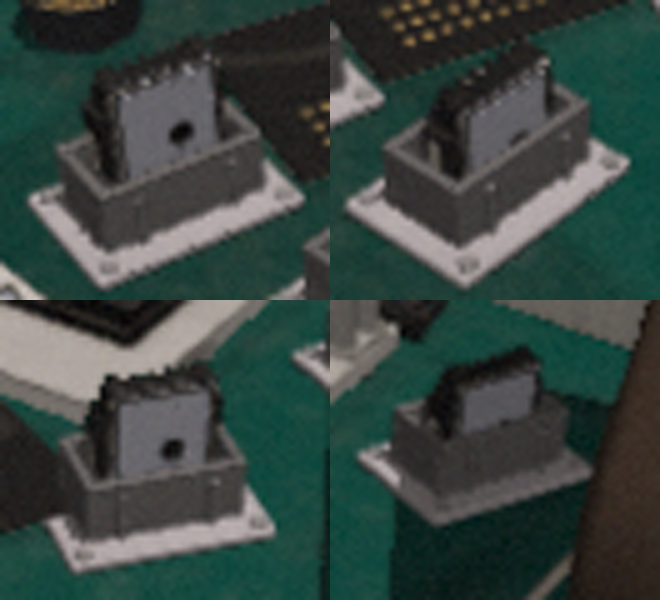

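View pics/tc.png

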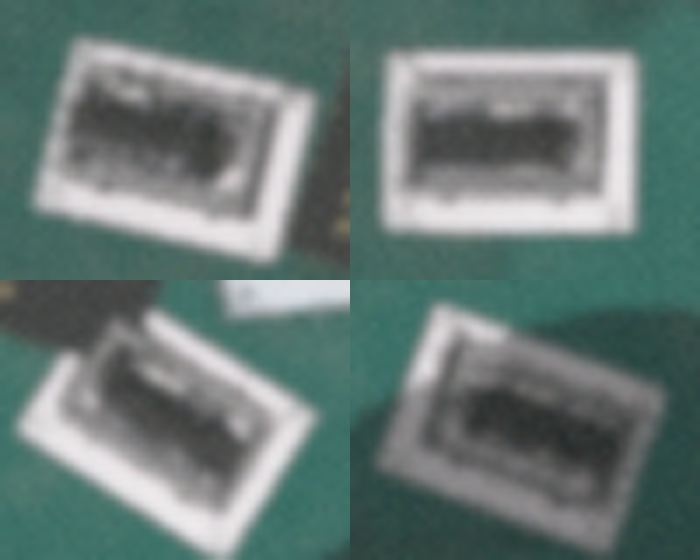

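Sockets 1 (left rear) and 3 (centre right) have modules standing proud: the lens hole is fully visible and the body is tall. Sockets 2 and 4 sit low. Next I'll work out the positions and check them.

```bash
cat >h.py <<'E'
import pickle,numpy as np
def load(n): return pickle.load(open(f"pics/{n}.pkl","rb"))
def onz(f,u,v,z):
    R,t=f["R"],f["t"];C=-R.T@t;d=R.T@np.linalg.inv(f["mtx"])@[u,v,1]
    return C+d*(z-C[2])/d[2]
def proj(f,X):
    p=f["mtx"]@(f["R"]@np.array(X,float)+f["t"]);return p[:2]/p[2]
E
python3 - <<'E'
from h import *
T=load("top0");S=load("scene0")
C={1:(166,157,[(75,38),(318,92),(277,262),(33,208)]),
2:(178,200,[(386,50),(637,50),(635,233),(382,232)]),
3:(243,198,[(112,5),(317,135),(225,277),(20,147)]),
4:(308,205,[(437,302),(665,392),(610,552),(378,465)])}
so={1:(150,190,0,0),2:(200,210,330,0),3:(255,165,0,300),4:(308,145,330,300)}
# top-face front/back corners (front-left, front-right upper edge of grey plate) in sc.png
top={1:[(122,92),(213,65)],2:[(470,100),(548,62)],3:[(120,400),(208,385)],4:[(455,388),(535,370)]}
for k,(u0,v0,c) in C.items():
    ox=350 if k in(2,4) else 0
    P=np.array([onz(T,u0+(x-ox+.5)/7-.5,v0+((y-(280 if (k==4) else 0))+.5)/7-.5,4) for x,y in c])
    m=P.mean(0);e=(P[1]+P[2]-P[0]-P[3])/2;e2=(P[0]+P[1]-P[2]-P[3])/2
    print(k,m.round(1),"sides",np.linalg.norm(e).round(1),np.linalg.norm(e2).round(1),"long axis deg",np.degrees(np.arctan2(e[1],e[0])).round(1),"reach",np.hypot(*m[:2]).round())
    # height: centre of the front top edge lies ~10.5mm toward robot of module axis
    n=e2/np.linalg.norm(e2); u,v,a,b=so[k]
    for s in(-10.5,):
        q=m+s*n; mid=np.mean(top[k],0); px=np.array([u+(mid[0]-a)/5,v+(mid[1]-b)/5])
        for z in(60,66,72,78):
            q[2]=z; print("   z",z,proj(S,q).round(1),"seen",px.round(1))
E
```

```text
1 [566.8 161.1   4. ] sides 91.4 64.4 long axis deg -102.9 reach 589.0
   z 60 [183.4 209. ] seen [183.5 205.7]
   z 66 [183.1 206.4] seen [183.5 205.7]
   z 72 [182.8 203.8] seen [183.5 205.7]
   z 78 [182.5 201.2] seen [183.5 205.7]
2 [459.7 135.6   4. ] sides 91.3 66.2 long axis deg -90.6 reach 479.0
   z 60 [235.1 225. ] seen [235.8 226.2]
   z 66 [235.  222.3] seen [235.8 226.2]
   z 72 [234.9 219.7] seen [235.8 226.2]
   z 78 [234.8 217. ] seen [235.8 226.2]
3 [463.5 -33.1   4. ] sides 88.7 61.8 long axis deg -122.8 reach 465.0
   z 60 [287.8 186. ] seen [287.8 183.5]
   z 66 [287.9 183.5] seen [287.8 183.5]
   z 72 [288.  181.1] seen [287.8 183.5]
   z 78 [288.1 178.5] seen [287.8 183.5]
4 [ 441.6 -201.3    4. ] sides 90.3 63.0 long axis deg -111.5 reach 485.0
   z 60 [342.2 157.8] seen [341.  160.8]
   z 66 [342.5 155.5] seen [341.  160.8]
   z 72 [342.8 153.1] seen [341.  160.8]
   z 78 [343.1 150.8] seen [341.  160.8]
```

Modules 1 and 3 are proud. The foot sizes match the given 90 x 64 mm, and the other two modules match home. I'll go above module 3 (463, -33) at the current height with the fingers shut.

{"method": "send_rows", "body": {
  "xyz": [
    [-2.9,-2.7,0],
    [-2.9,-2.7,0],
    [-2.9,-2.7,0],
    [-2.9,-2.7,0],
    [-2.9,-2.7,0],
    [-2.9,-2.7,0],
    [-2.9,-2.7,0],
    [-2.9,-2.7,0]
  ],
  "dr": [
    [0,0,0],
    [0,0,0],
    [0,0,0],
    [0,0,0],
    [0,0,0],
    [0,0,0],
    [0,0,0],
    [0,0,0]
  ],
  "hand": [0,0,0,0,0,0,0,0]
}}

```text
clock: 1.1
position: [313.3, -320.0, 214.5]
ee_rot: [-0.0, 0.796, -0.606, -0.0]
ft_force: [-0.2, -0.1, 0.1]
gripper_width: 0.219
```

{"method": "send_rows", "body": {
  "xyz": [
    [-2.9,-2.7,0],
    [-2.9,-2.7,0],
    [-2.9,-2.7,0],
    [-2.9,-2.7,0],
    [-2.9,-2.7,0],
    [-2.9,-2.7,0],
    [-2.9,-2.7,0],
    [0,0,0]
  ],
  "dr": [
    [0,0,0],
    [0,0,0],
    [0,0,0],
    [0,0,0],
    [0,0,0],
    [0,0,0],
    [0,0,0],
    [0,0,0]
  ],
  "hand": [0,0,0,0,0,0,0,0]
}}

```text
clock: 2.1
position: [441.5, -73.4, 214.4]
ee_rot: [0.0, 0.797, -0.604, -0.0]
ft_force: [0.0, -0.2, -0.2]
gripper_width: 0.008
```

```bash
cat >d.py <<'E'
from plant import r
import sys,numpy as np
from scipy.spatial.transform import Rotation as Q
s=r.get_state();w,x,y,z=s["ee_rot"];R=Q.from_quat([x,y,z,w]).as_matrix()
g=np.array(list(map(float,sys.argv[1:4])))
print(s["clock"],s["position"].round(1),s["ft_force"].round(1),s["gripper_width"],"tool z",R[:,2].round(3),"delta tool cm",(R.T@(g-s["position"])/10).round(2))
E
python3 d.py 463.5 -33 90
```

```text
2.1 [441.5 -73.4 214.4] [ 0.  -0.2 -0.2] 0.00758855789036749 tool z [-0.  0. -1.] delta tool cm [-3.3  -3.21 12.44]
```

{"method": "send_rows", "body": {
  "xyz": [
    [-1.6,-1.6,2],
    [-1.7,-1.6,3],
    [0,0,3],
    [0,0,3],
    [0,0,1],
    [0,0,0]
  ],
  "dr": [
    [0,0,0],
    [0,0,0],
    [0,0,0],
    [0,0,0],
    [0,0,0],
    [0,0,0]
  ],
  "hand": [0,0,0,0,0,0]
}}

```text
clock: 2.85
position: [462.9, -35.3, 94.6]
ee_rot: [0.0, 0.796, -0.606, -0.0]
ft_force: [0.2, 0.1, -0.2]
gripper_width: 0.002
```

```bash
python3 d.py 463.5 -33 60; python3 - <<'E'
from plant import r
import cv2,numpy as np
f=r.grab_frame("scene")["color"][:,:,::-1];w=r.grab_frame("wrist")["color"][:,:,::-1]
a=cv2.resize(f[110:250,220:380],(640,560),interpolation=cv2.INTER_CUBIC)[:,:]
cv2.imwrite("pics/l1.png",a); cv2.imwrite("pics/w1.png",w)
E
```

```text
2.85 [462.9 -35.3  94.6] [ 0.2  0.1 -0.2] 0.0018755674471185551 tool z [-0.001  0.    -1.   ] delta tool cm [-0.21 -0.12  3.46]
```

View pics/l1.png

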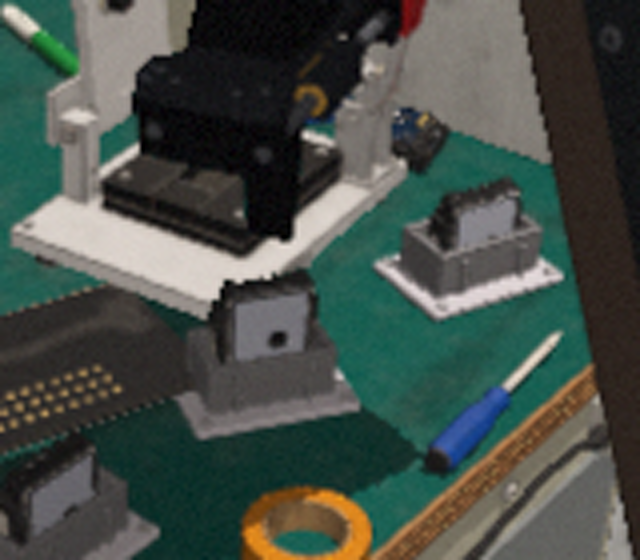

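The shut fingers (tip at about (270,235) in the crop) are right above module 3 (top at about (262,280)), with a small gap. I'll push in steps while watching the force.

{"method": "send_rows", "body": {
  "xyz": [
    [-0.2,-0.1,0.5],
    [0,0,0.5],
    [0,0,0.5],
    [0,0,0.4],
    [0,0,0.4],
    [0,0,0.3],
    [0,0,0]
  ],
  "dr": [
    [0,0,0],
    [0,0,0],
    [0,0,0],
    [0,0,0],
    [0,0,0],
    [0,0,0],
    [0,0,0]
  ],
  "hand": [0,0,0,0,0,0,0]
}}

```text
clock: 3.82
position: [463.5, -32.7, 68.4]
ee_rot: [0.0, 0.796, -0.606, -0.0]
ft_force: [0.7, 0.3, 1.0]
gripper_width: 0.007
```

{"method": "send_rows", "body": {
  "xyz": [
    [0,0,0.3],
    [0,0,0.2],
    [0,0,0]
  ],
  "dr": [
    [0,0,0],
    [0,0,0],
    [0,0,0]
  ],
  "hand": [0,0,0]
}}

```text
clock: 4.2
position: [463.5, -32.7, 63.5]
ee_rot: [0.0, 0.796, -0.606, 0.0]
ft_force: [-0.3, 1.0, 0.7]
gripper_width: 0.001
```

{"method": "send_rows", "body": {
  "xyz": [
    [0,0,0.2],
    [0,0,0.1]
  ],
  "dr": [
    [0,0,0],
    [0,0,0]
  ],
  "hand": [0,0]
}}

```text
clock: 4.45
position: [463.6, -32.7, 60.7]
ee_rot: [-0.0, 0.796, -0.606, 0.0]
ft_force: [-0.7, -1.1, 6.2]
gripper_width: 0.004
```

{"method": "send_rows", "body": {
  "xyz": [
    [0,0,0.1]
  ],
  "dr": [
    [0,0,0]
  ],
  "hand": [0]
}}

```text
clock: 4.58
position: [463.7, -32.7, 60.2]
ee_rot: [-0.0, 0.796, -0.606, 0.0]
ft_force: [-4.4, 0.5, 27.9]
gripper_width: 0.005
```

The force rose to 28 N at z = 60.2, so module 3 is on its stop. I'll lift and move to above module 1 (567, 161).

{"method": "send_rows", "body": {
  "xyz": [
    [0,0,-2],
    [0,0,-4],
    [0,0,-2],
    [-4,-3.8,0],
    [-4,-3.8,0],
    [-4,-3.8,0],
    [-4,-3.7,0],
    [0,0,0]
  ],
  "dr": [
    [0,0,0],
    [0,0,0],
    [0,0,0],
    [0,0,0],
    [0,0,0],
    [0,0,0],
    [0,0,0],
    [0,0,0]
  ],
  "hand": [0,0,0,0,0,0,0,0]
}}

```text
clock: 5.58
position: [567.2, 164.6, 138.9]
ee_rot: [-0.0, 0.797, -0.604, 0.0]
ft_force: [-0.5, -0.8, -0.1]
gripper_width: 0.003
```

```bash
python3 d.py 566.8 161.1 95
```

```text
5.575 [567.2 164.6 138.9] [-0.5 -0.8 -0.1] 0.003331599267606758 tool z [ 0.  0. -1.] delta tool cm [0.33 0.13 4.39]
```

{"method": "send_rows", "body": {
  "xyz": [
    [0.3,0.1,2],
    [0,0,2.4],
    [0,0,0]
  ],
  "dr": [
    [0,0,0],
    [0,0,0],
    [0,0,0]
  ],
  "hand": [0,0,0]
}}

```text
clock: 5.95
position: [565.1, 157.8, 94.2]
ee_rot: [0.001, 0.796, -0.606, -0.001]
ft_force: [-0.4, 0.2, -0.1]
gripper_width: 0.007
```

```bash
python3 d.py 566.8 161.1 60; python3 - <<'E'
from plant import r
import cv2
f=r.grab_frame("scene")["color"][:,:,::-1]
cv2.imwrite("pics/l2.png",cv2.resize(f[120:260,140:300],(640,560),interpolation=cv2.INTER_CUBIC))
E
```

```text
5.95 [565.1 157.8  94.2] [-0.4  0.2 -0.1] 0.0071739387341764865 tool z [-0.003 -0.001 -1.   ] delta tool cm [-0.28 -0.27  3.42]
```

View pics/l2.png

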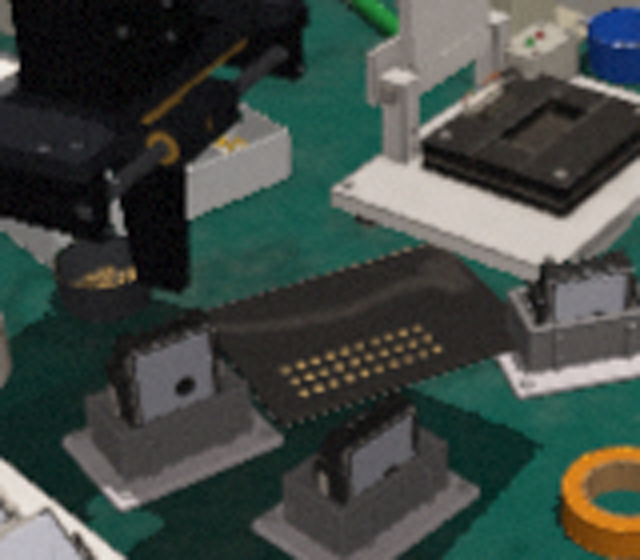

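Module 3 (at about (590,285)) is now low, like the home ones. The fingertip (at about (165,285)) is above module 1 (top at about (165,340)). Pushing.

{"method": "send_rows", "body": {
  "xyz": [
    [-0.3,-0.3,0.5],
    [0,0,0.5],
    [0,0,0.5],
    [0,0,0.4],
    [0,0,0.4],
    [0,0,0.3],
    [0,0,0.3],
    [0,0,0]
  ],
  "dr": [
    [0,0,0],
    [0,0,0],
    [0,0,0],
    [0,0,0],
    [0,0,0],
    [0,0,0],
    [0,0,0],
    [0,0,0]
  ],
  "hand": [0,0,0,0,0,0,0,0]
}}

```text
clock: 7.0
position: [568.3, 162.3, 66.5]
ee_rot: [0.0, 0.796, -0.606, 0.0]
ft_force: [-1.7, -0.0, 1.0]
gripper_width: 0.004
```

{"method": "send_rows", "body": {
  "xyz": [
    [0,0,0.2],
    [0,0,0.1],
    [0,0,0]
  ],
  "dr": [
    [0,0,0],
    [0,0,0],
    [0,0,0]
  ],
  "hand": [0,0,0]
}}

```text
clock: 7.38
position: [568.3, 162.3, 63.7]
ee_rot: [-0.0, 0.796, -0.606, 0.0]
ft_force: [-1.2, -0.2, 4.5]
gripper_width: 0.003
```

{"method": "send_rows", "body": {
  "xyz": [
    [0,0,0.2],
    [0,0,0.1]
  ],
  "dr": [
    [0,0,0],
    [0,0,0]
  ],
  "hand": [0,0]
}}

```text
clock: 7.62
position: [568.4, 162.3, 60.8]
ee_rot: [-0.0, 0.796, -0.606, 0.0]
ft_force: [-1.6, -0.8, 5.9]
gripper_width: 0.002
```

{"method": "send_rows", "body": {
  "xyz": [
    [0,0,0.1]
  ],
  "dr": [
    [0,0,0]
  ],
  "hand": [0]
}}

```text
clock: 7.75
position: [568.5, 162.3, 60.4]
ee_rot: [-0.0, 0.796, -0.606, 0.0]
ft_force: [-4.2, -0.8, 19.9]
gripper_width: 0.005
```

Module 1 is on its stop too (20 N at z = 60.4). Backing away.

{"method": "send_rows", "body": {
  "xyz": [
    [0,0,-2],
    [0,0,-4],
    [0,0,-4],
    [0,0,-4],
    [0,0,0],
    [0,0,0]
  ],
  "dr": [
    [0,0,0],
    [0,0,0],
    [0,0,0],
    [0,0,0],
    [0,0,0],
    [0,0,0]
  ],
  "hand": [0,0,0,0,0,0]
}}

```text
clock: 8.5
position: [567.9, 162.2, 198.7]
ee_rot: [0.0, 0.796, -0.606, -0.0]
ft_force: [0.1, 0.9, -0.7]
gripper_width: 0.005
```

```bash
python3 d.py 566.8 161.1 60; python3 - <<'E'
from plant import r
import cv2
f=r.grab_frame("scene")["color"][:,:,::-1]
cv2.imwrite("pics/l3.png",cv2.resize(f[130:270,150:370],(792,504),interpolation=cv2.INTER_CUBIC))
E
```

```text
8.5 [567.9 162.2 198.7] [ 0.1  0.9 -0.7] 0.004649663866907193 tool z [-0.001 -0.    -1.   ] delta tool cm [ 0.08  0.12 13.87]
```

View pics/l3.png

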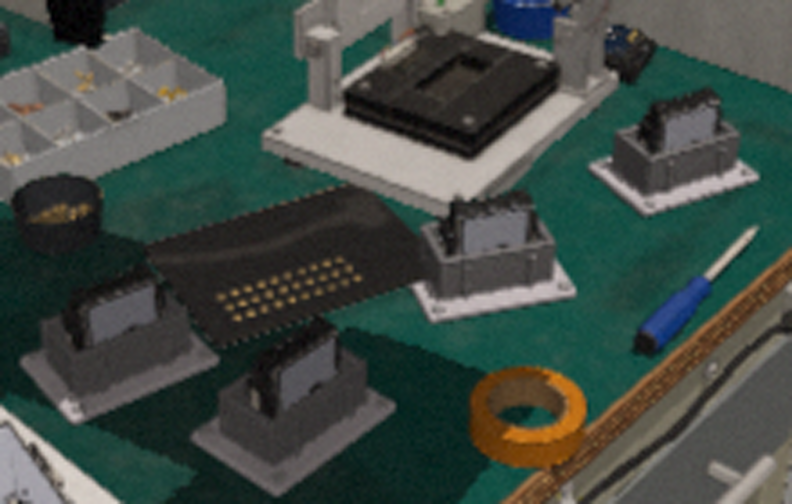

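All four modules (at about (115,310), (297,370), (495,225) and (685,120)) now stand equally low with their lens holes hidden. The arm is clear.

```bash
python3 -c "
from plant import r
print(r.finish_job())"
```

```text
the job is handed in; nothing more can be done
None
```

I pushed the two proud modules home with the fingers shut, left the other two alone, and handed the job in at about 8.6 s. The two I pushed were near (463, -33) and (567, 161) mm.

- **Hard stop:** both reached it. The force rose from about 6 N to 28 N with the tip at 60.2 mm on the first, and to 20 N at 60.4 mm on the second. A home module's top is at 60 mm.
- **Last picture:** all four modules stand equally low in their sockets. The tool is about 140 mm above them, with less than about 1 N on the wrist, which is sensor noise.
- **Disagreements:** none of my checks failed. My first height estimates from the pictures put the proud modules at 66–67 mm, lower than the 72–78 mm given. I think that is because I measured to the grey front plate rather than the top edge. The home ones also read low (53–58 mm against 60), so which two were proud was still clear.

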